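# Reset the blue piece counter with the push pin

## Robot

A 6-joint arm with a two-finger parallel gripper is mounted at the origin on a cart in front of the work surface, level with it; the furniture and walls round the work are solid. World frame = base frame: x ahead of the robot, y to its left, z up, the work surface at z = 0. Lengths are in m, angles in rad, forces in N, time in s.
With the tool pointing down it reaches from about 0.375 to 0.9 m from the base axis. Payload 3.1 kg.
Tool frame: the origin (TCP) lies between the finger pads; the fingertips stand 25 mm ahead of it and the grasp point (between the pads) lies 6 mm ahead of it; x points along the fingers, y is the direction in which the jaws open and shut, and the axes are right-handed (so a half turn about x gives the same grasp; the last joint's range is limited). The gripper opens to 85 mm and grips with 20 to 120 N. Pads are 22 mm wide; open, the fingers measure 114 mm over their backs; the gripper's body (76 mm by 85 mm) begins 54 mm behind the grasp point. The pads swing forward as they close: fully open they stand 13 mm farther back than shut.
Start: joints at [1.099, 0.527, 1.433, -0, 1.181, -0.178], TCP at [0.18, 0.598, 0.256] pointing down, gripper open.
Joint ranges: [-3.08, 3.08], [-0.75, 2.2], [0.22, 2.44], [-1.43, 4.57], [0, 2.65], [-2.85, 2.85]. Speed limits (rad/s): [2.79, 2.79, 3.14, 3.14, 3.14, 3.14].

## Interface

Orientations are given as a unit quaternion [x, y, z, w].
In Python, from station import manip, viewer, workorder gives the robot as it stands.
- The arm moves only by the shell command python3 -m crank 'ROWS' [FORCE]. ROWS is JSON, one flat list of numbers, 5 for each row, row after row: the opening, from 0 (shut) to 1 (fully open), then the shift along the world's x, y, z in mm, then the turn about the world's z in rad. A call has 1 to 10 rows; each row is the pose to reach, as a shift and turn from the pose commanded when the call began; what a row does not reach only later rows make up. A row lasts 1/8 s, in which the tool goes at most 62.5 mm and 10.7 degrees, less where a joint would pass 70% of its speed; a pose out of reach is approached as far as the arm can. A call with a gripper value outside its range is refused whole. The fingers move at their own pace and stop on an object; FORCE is the grip in N (left out, the last holds). Time passes only in rows, so rows that repeat a pose let the fingers close. It gives the time, the measured TCP pose, the force and the opening at its end, in the units of the state.
- manip.sense(): the state, without advancing time (a new reading comes with each control period).
- viewer.snapshot(name): name is "scene" or "top" or "wrist"; returns a dict with "img" (384x512x3 uint8, red, green, blue), "range_z" (384x512 float32, m along the optical axis (not along the pixel's ray), 0 where there is no reading), "fx", "fy", "cx", "cy" (pixels), "k1" (the pictures are not rectified: a ray, as slopes to the right and down, at radius r is drawn at 1 + k1 r^2 times it, then the intrinsics apply), "origin" and "attitude" of the camera in the world. Camera axes: x right, y down, z forward; pixel columns grow to the right and rows downward; lengths in m; the calibration is good to about 2 mm. A picture is of the moment at which its call begins.
- workorder.sign_off(): hands the job in, once; it reports no verdict.
The state is a dict: "t": time; "q": joint angles; "qd": joint speeds; "tau": joint torques, N m; "tcp_pos": TCP position; "tool_rot": TCP orientation; "force": force on the tool from outside, world axes, zero at the start; "ft_torque": the same for the moment, N m; "finger_gap": opening from 0.0 (shut) to 1.0 (fully open).
Only numpy, scipy, OpenCV 4.12 (cv2) and the standard library are available. Lean on these libraries where they do the work, as an engineer would, in place of code of your own. Each camera call takes 0.05 s, during which the arm holds its last target.

## Task

Two small piece counters stand on the workbench, each with a reset button sunk in a hole in its top. Take the orange-handled push pin from its wooden stand, press the blue button all the way down with the pin's tip for about half a second, and put the pin back upright in its stand, fully home. Leave the yellow button unpressed, and do not push a button with the fingers.

Things in the scene. Friction and masses are not known exactly. Their poses are not given: they have to be found in the camera images.
- push_pin: Loose upright push pin, round about its z (up). Origin: lowest point of its tip. Steel shaft 7 mm thick with rounded tip from 0 to 44 mm above the origin, black round collar 36 mm wide from 44 to 49 mm, orange round handle 15 mm thick from 49 to 125 mm: grip the handle about 95 mm above the tip. 28 to 56 g.
- tool_stand: Fixed light-wood block 50 x 50 mm, 50 mm high, on a dark 56 mm square foot. Origin: centre of its underside, on the worktop. A round hole 20 mm wide and 44 mm deep goes straight down in the middle of its top. The collar of the homed pin rests on the block's top, its tip 6 mm above the worktop.
- blue_button: Blue round cap 22 mm wide, sunk 10 mm deep in a 24 mm hole with a blue ring round its mouth. Origin: centre of its upper face, 30 mm above the worktop when up. Goes straight down 5 mm (1.5 N to start, 5 N at the bottom), springs back. Sits in a fixed counter case 80 x 64 x 40 mm, black below, white above; case centre 16 mm along +x. Counters may swap places.
- yellow_button: Yellow button of the other counter, alike in all but colour; origin likewise the centre of the cap's upper face. Not to be pressed.
Mind the look-alikes: they are no part of the job. Of the things shaped like the tool_stand, the wood one is meant.

How it is judged:
By the outcome, as a careful person would: the job done as asked, in the order asked, and still so for the second after the job is handed in, with the robot touching nothing.
It also fails if it takes over 45 s, if anything falls off the work surface, if the arm or the gripper's body presses on something with over 40 N, if the wrist force passes 120 N, or if a joint passes its speed limit or range.

## Working session

There is one attempt and no reset: what is moved stays moved. The work goes in short steps, Python scripts to look and compute and a shell command to move; the robot and the scene stay as the last step left them, time stands still between calls to the robot, and variables do not carry over. Pictures are saved under pics/ and viewed, and the job is handed in when it is done.

```bash
ls; mkdir -p pics; cat > h.py <<'E'
import numpy as np, cv2
from scipy.spatial.transform import Rotation as R
from station import manip, viewer, workorder
def snap(n,f):
    s=viewer.snapshot(n); cv2.imwrite('pics/'+f+'.png',s['img'][:,:,::-1])
    np.save('pics/'+f+'.npy',s,allow_pickle=True); return s
def load(f): return np.load('pics/'+f+'.npy',allow_pickle=True).item()
def rot(s):
    a=np.array(s['attitude'],float)
    return a if a.shape==(3,3) else R.from_quat(a).as_matrix()
def und(s,u,v):
    K=np.array([[s['fx'],0,s['cx']],[0,s['fy'],s['cy']],[0,0,1]],float)
    p=cv2.undistortPoints(np.array([[[u,v]]],float),K,np.array([s['k1'],0,0,0],float))[0,0]
    return np.array([p[0],p[1],1.])
def plane(s,u,v,z):
    d=rot(s)@und(s,u,v); o=np.array(s['origin']); return o+d*(z-o[2])/d[2]
def pt(s,u,v):
    return np.array(s['origin'])+rot(s)@und(s,u,v)*s['range_z'][int(round(v)),int(round(u))]
E
python3 - <<'E'
from h import *
for n in("scene","top","wrist"):
    s=snap(n,n+'0'); print(n,s['origin'],s['attitude'],s['fx'],s['k1'])
print(manip.sense())
E
```

```text
pics
scene [-0.02928994 -0.88085653  0.64871102] [ 0.83465168 -0.27598848  0.15781716 -0.44975624] 378.76448794900705 -0.09733503792226067
top [ 0.36863102 -0.19378996  1.65700085] [ 0.71604107 -0.69624801  0.03293542 -0.03793613] 465.45019253611486 0.010637795227649887
wrist [0.10479268 0.6213505  0.3721678 ] [0.79265499 0.58967847 0.09192782 0.12460597] 301.30393354063347 -0.006626417954208591
{'t': 0.15, 'q': array([ 1.09947372e+00,  5.28271003e-01,  1.43362537e+00, -1.46026374e-05,
        1.18138199e+00, -1.78492170e-01]), 'qd': array([ 5.71478031e-05, -1.53515755e-03, -3.85601698e-03,  1.66071874e-04,
       -4.24818194e-04,  9.39625083e-04]), 'tau': array([ 6.07512811e-04, -4.42740011e+01, -1.78276634e+01, -1.79576655e-04,
        5.59777021e-03, -1.55246977e-05]), 'tcp_pos': array([0.18014931, 0.59794004, 0.25554155]), 'tool_rot': array([ 0.10259337,  0.69972681, -0.10372604,  0.69935535]), 'force': array([ 0.46624419,  0.54255838, -0.77219528]), 'ft_torque': array([ 0.05234109, -0.00235493, -0.00617965]), 'finger_gap': 0.9982270898621914}
```

View pics/scene0.png

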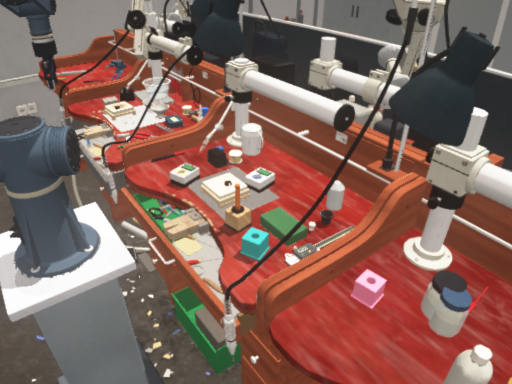

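View pics/top0.png

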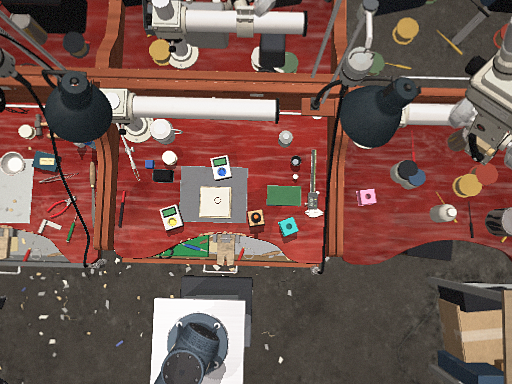

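View pics/wrist0.png

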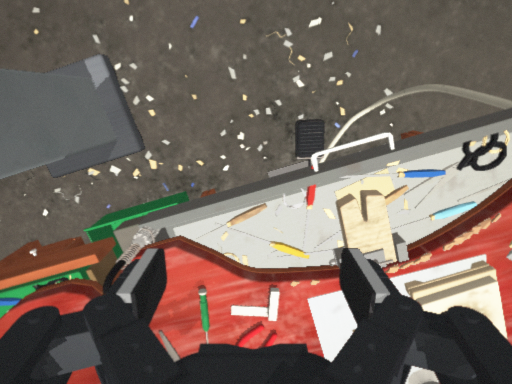

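```bash
python3 - <<'E'
from h import *
s=load('top0')
for u,v in [(0,0),(511,0),(0,383),(511,383),(205,330),(256,217),(288,227),(222,166),(171,219),(367,198)]: print(u,v,plane(s,u,v,0).round(3),pt(s,u,v).round(3))
im=s['img'][:,:,::-1]
c=im[140:265,110:330]; cv2.imwrite('pics/topc.png',cv2.resize(c,None,fx=3.6,fy=3.6,interpolation=cv2.INTER_CUBIC))
s=load('scene0');im=s['img'][:,:,::-1]
c=im[125:280,150:370]; cv2.imwrite('pics/scenec.png',cv2.resize(c,None,fx=3.6,fy=3.6,interpolation=cv2.INTER_CUBIC))
E
```

```text
0 0 [1.222 0.785 0.   ] [1.218 0.781 0.007]
511 0 [ 1.27  -1.111  0.   ] [ 1.23  -1.071  0.073]
0 383 [-0.152  0.671  0.   ] [0.086 0.275 0.759]
511 383 [-0.1   -1.075  0.   ] [-0.107 -1.089 -0.026]
205 330 [ 0.044 -0.025  0.   ] [ 0.097 -0.052  0.272]
256 217 [ 0.441 -0.191  0.   ] [ 0.435 -0.191  0.127]
288 227 [ 0.408 -0.305  0.   ] [ 0.408 -0.305 -0.002]
222 166 [ 0.621 -0.063  0.   ] [ 0.614 -0.066  0.04 ]
171 219 [0.425 0.112 0.   ] [0.424 0.106 0.032]
367 198 [ 0.519 -0.584  0.   ] [ 0.519 -0.583  0.005]
```

View pics/topc.png

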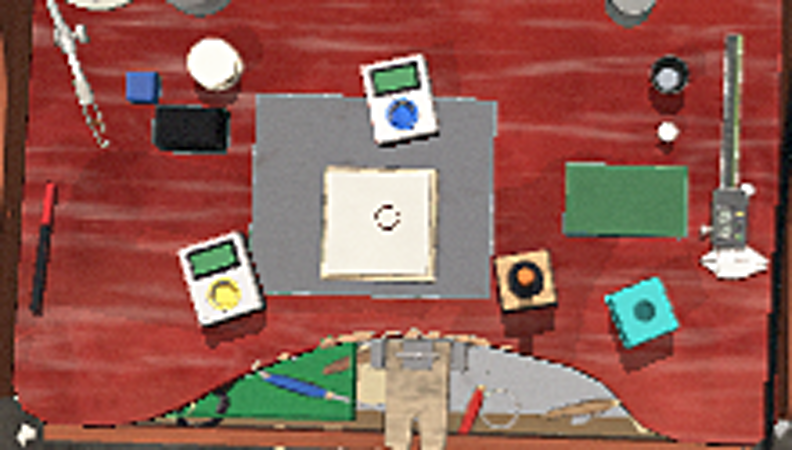

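View pics/scenec.png

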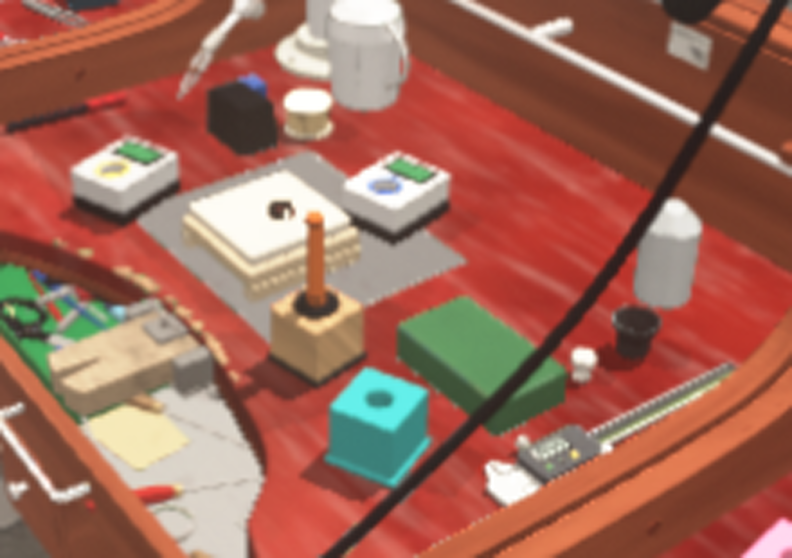

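```bash
python3 - <<'E'
from h import *
s=load('top0'); d=s['range_z']
V,U=np.mgrid[0:384,0:512]
K=np.array([[s['fx'],0,s['cx']],[0,s['fy'],s['cy']],[0,0,1]],float)
p=cv2.undistortPoints(np.stack([U,V],-1).reshape(-1,1,2).astype(float),K,np.array([s['k1'],0,0,0.])).reshape(-1,2)
P=(np.c_[p,np.ones(len(p))]*d.reshape(-1,1))@rot(s).T+s['origin']
ok=d.ravel()>0
xs=np.arange(-.1,1.0,.05); ys=np.arange(.75,-.6,-.05)
print('max z cm; rows x, cols y',ys.round(2))
for x in xs[::-1]:
    r=[]
    for y in ys:
        m=ok&(abs(P[:,0]-x)<.025)&(abs(P[:,1]-y)<.025); r.append('%4d'%(100*P[m,2].max()) if m.any() else '   .')
    print('%.2f'%x,''.join(r))
# features
im=s['img'].astype(int); hsv=cv2.cvtColor(s['img'],cv2.COLOR_RGB2HSV)
def blob(name,m,z):
    n,l,st,c=cv2.connectedComponentsWithStats(m.astype(np.uint8))
    for i in range(1,n):
        if st[i,4]>12: print(name,st[i],c[i].round(1),plane(s,*c[i],z).round(4))
roi=np.zeros((384,512),bool); roi[140:250,120:310]=1
H,S,Vv=hsv[...,0],hsv[...,1],hsv[...,2]
blob('blue',roi&(H>95)&(H<125)&(S>120)&(Vv>100),.038)
blob('yel',roi&(H>22)&(H<34)&(S>110)&(Vv>120),.038)
blob('orange',roi&(H>6)&(H<16)&(S>170)&(Vv>140),.131)
blob('collar',roi&(Vv<70)&(V>200)&(V<235)&(U>240)&(U<272),.055)
blob('wood',roi&(H>10)&(H<22)&(S>60)&(S<170)&(Vv>120)&(U>240)&(U<275),.05)
c=s['img'][195:240,235:280,::-1]; cv2.imwrite('pics/pinc.png',cv2.resize(c,None,fx=12,fy=12,interpolation=cv2.INTER_NEAREST))
E
```

```text
max z cm; rows x, cols y [ 0.75  0.7   0.65  0.6   0.55  0.5   0.45  0.4   0.35  0.3   0.25  0.2
  0.15  0.1   0.05 -0.   -0.05 -0.1  -0.15 -0.2  -0.25 -0.3  -0.35 -0.4
 -0.45 -0.5  -0.55]
0.95    .   1  12  13  11   0   0   0  15  15   0   0   0  19   0   0   0   1   0  17  14   6  56   0  14   .   5
0.90    .   .   .  20  19  19  58  19  20  19  19  20  19  19  20  20  19  20  19  19  19  19  68  19  19   .   .
0.85    1  11  20  20  20  20  20  64  20  20  20  20  20  20  20  20  20  20  20  20  20  20  20  57  20  19  19
0.80    0   9  13  26  13   .  33  65  51  51  51  31  29  28  28  29  28  29  29  28  29  13  34  79  49  51  52
0.75    1   1   4  25   2   .   .  67  67  56  55  53  29  29  30  29  29  29  29  29  30   8  71  79  71  54  54
0.70    1   1   4   4   3   1   6  65  47  55  55  30  11  11   1   1  26   1   0   1  28   9   1  71  45  52  54
0.65    0   5   5   3   3   1   5  42  46  47  46   3   3   4   1   3   5   4   0   0   0   3   3  38  43  44  43
0.60    0   5   5   5   3   2   1  34  39  40   7   4   6   5   1   1   5   5   1   0   1   2   2  31   7   7   0
[... 1430 characters left out ...]
0  34  35  34   1   1 -69 -78 -78 -78 -78 -78 -77 -77
-0.10  -78 -78 -78 -77 -78 -77 -77 -77 -77   .   .   .   1   0   .   0   2   1   1 -69 -77 -78 -78 -77 -78 -78 -78
blue [145 160   8   8  63] [148.4 163.4] [0.6167 0.1929 0.038 ]
blue [219 167   7   9  42] [221.9 171.8] [ 0.5943 -0.0667  0.038 ]
blue [184 244  16   6  44] [191.8 246.6] [0.3307 0.0282 0.038 ]
yel [170 220   7   6  31] [172.5 222.3] [0.4124 0.0989 0.038 ]
orange [254 214   4   5  13] [255.5 216.3] [ 0.4372 -0.189   0.131 ]
collar [252 213   9  10  54] [255.9 217.9] [ 0.4352 -0.1903  0.055 ]
collar [249 224  16   4  19] [256.4 225.3] [ 0.4098 -0.1928  0.055 ]
wood [247 210  18  16 130] [255.6 217.5] [ 0.4367 -0.1892  0.05  ]
```

View pics/pinc.png

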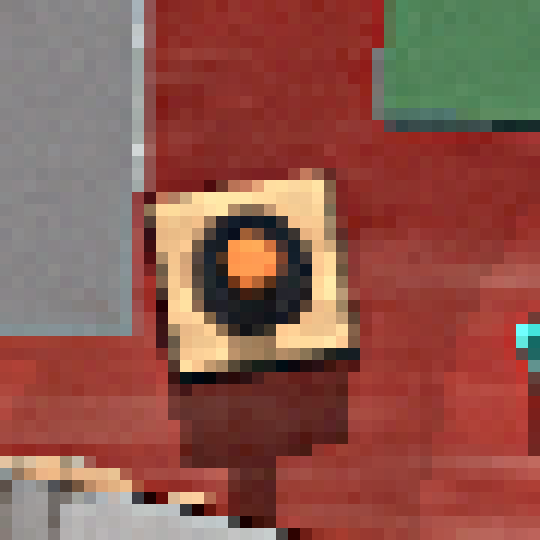

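```bash
python3 - <<'E'
from h import *
s=load('top0')
for v in range(60,266,10):
    row=s['img'][v,:110].astype(int).sum(1); d=s['range_z'][v,:110]
    P=[pt(s,u,v) for u in range(110)]
    print(v,[(u,P[u].round(2).tolist()) for u in range(110) if row[u]<130 and P[u][2]>.09][:3])
s=load('scene0'); c=s['img'][0:200,0:330,::-1]; cv2.imwrite('pics/sc2.png',cv2.resize(c,None,fx=2.4,fy=2.4,interpolation=cv2.INTER_CUBIC))
s=load('top0'); c=s['img'][60:290,0:200,::-1]; cv2.imwrite('pics/tc2.png',cv2.resize(c,None,fx=2.6,fy=2.6,interpolation=cv2.INTER_CUBIC))
E
```

```text
60 [(1, [0.74, 0.38, 0.67]), (2, [0.74, 0.38, 0.66]), (3, [0.74, 0.38, 0.66])]
70 [(43, [0.79, 0.38, 0.47]), (44, [0.79, 0.38, 0.47]), (45, [0.79, 0.37, 0.48])]
80 [(18, [0.74, 0.4, 0.54]), (19, [0.74, 0.4, 0.55]), (20, [0.74, 0.4, 0.54])]
90 [(0, [0.8, 0.61, 0.26]), (1, [0.8, 0.61, 0.25]), (2, [0.84, 0.67, 0.14])]
100 [(2, [0.77, 0.61, 0.24]), (3, [0.77, 0.61, 0.24]), (4, [0.77, 0.61, 0.23])]
110 [(0, [0.74, 0.61, 0.24]), (1, [0.74, 0.61, 0.24]), (2, [0.74, 0.61, 0.24])]
120 [(46, [0.67, 0.39, 0.4]), (47, [0.67, 0.39, 0.41]), (62, [0.66, 0.33, 0.45])]
130 [(50, [0.65, 0.4, 0.37]), (51, [0.65, 0.4, 0.36]), (52, [0.65, 0.38, 0.4])]
140 [(52, [0.63, 0.4, 0.35]), (53, [0.63, 0.39, 0.35]), (54, [0.63, 0.39, 0.34])]
150 [(54, [0.6, 0.4, 0.33]), (55, [0.6, 0.4, 0.33]), (56, [0.6, 0.39, 0.33])]
160 [(56, [0.58, 0.4, 0.32]), (57, [0.58, 0.4, 0.31]), (58, [0.58, 0.39, 0.31])]
170 [(59, [0.55, 0.39, 0.3]), (60, [0.55, 0.39, 0.29]), (61, [0.55, 0.39, 0.29])]
180 [(63, [0.52, 0.39, 0.27]), (64, [0.52, 0.39, 0.27])]
190 [(67, [0.5, 0.39, 0.24]), (68, [0.5, 0.39, 0.24]), (69, [0.5, 0.38, 0.24])]
200 [(71, [0.47, 0.39, 0.21]), (72, [0.47, 0.39, 0.2]), (73, [0.47, 0.38, 0.2])]
210 [(76, [0.44, 0.39, 0.17]), (77, [0.44, 0.38, 0.17]), (78, [0.44, 0.38, 0.17])]
220 [(81, [0.41, 0.38, 0.13]), (82, [0.41, 0.38, 0.13])]
230 [(85, [0.38, 0.38, 0.1]), (86, [0.38, 0.38, 0.09])]
240 []
250 []
260 []
```

View pics/sc2.png

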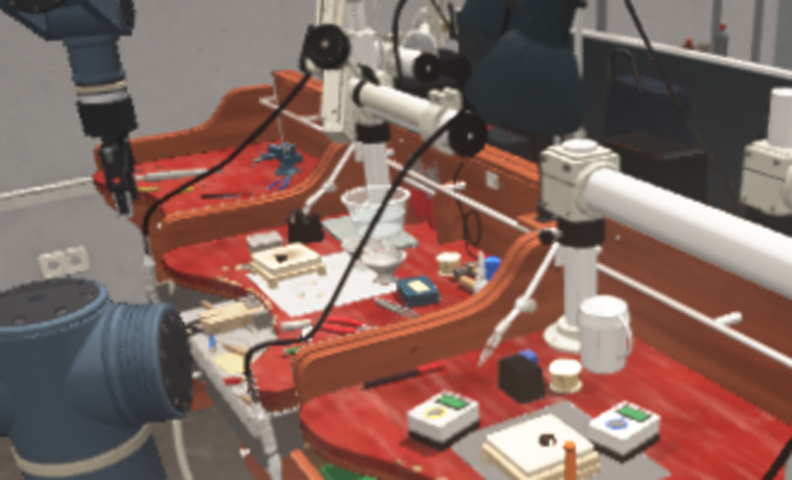

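View pics/tc2.png

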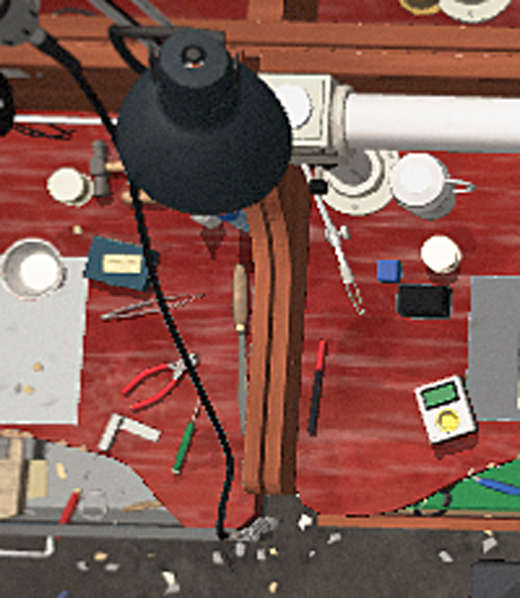

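```bash
python3 -m crank '[1,0,0,60,0, 1,40,-40,75,-0.1, 1,80,-80,80,-0.25, 1,120,-120,80,-0.4, 1,150,-170,80,-0.55, 1,175,-225,80,-0.7, 1,200,-280,80,-0.85, 1,225,-335,80,-1.0, 1,240,-395,80,-1.15, 1,250,-455,80,-1.3]' 40
```

```text
t: 1.4
tcp_pos: [0.4308, 0.1414, 0.3362]
tool_rot: [0.507, 0.493, -0.507, 0.493]
force: [0.9, 0.1, 0.8]
finger_gap: 0.995
```

```bash
python3 -m crank '[1,5,-60,0,-0.1, 1,8,-120,0,-0.1, 1,8,-180,0,-0.1, 1,8,-240,0,-0.1, 1,8,-240,0,-0.1]' && python3 - <<'E'
from h import *
s=snap('wrist','w1'); print(s['origin'],rot(s)[:,2],manip.sense()['tcp_pos'],manip.sense()['tool_rot'])
E
```

```text
t: 2.02
tcp_pos: [0.4386, -0.1007, 0.3362]
tool_rot: [-0.531, -0.466, 0.531, -0.467]
force: [0.6, -0.4, -0.8]
finger_gap: 1.0
[ 0.44858231 -0.02196922  0.45286501] [-0.03914236 -0.30464698 -0.9516607 ] [ 0.43811649 -0.0982959   0.33602185] [-0.53063883 -0.46767482  0.53064217 -0.46703487]
```

View pics/w1.png

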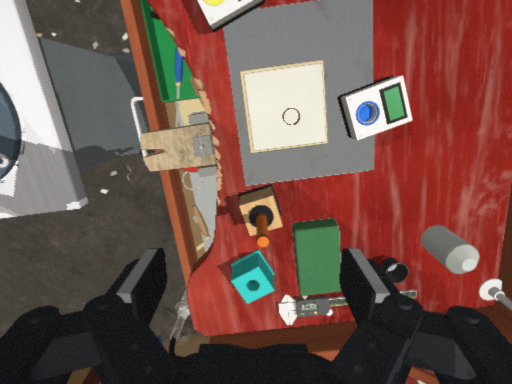

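```bash
cat > m.py <<'E'
from h import *
def blobs(s,name,m,z,amin=20):
    n,l,st,c=cv2.connectedComponentsWithStats(m.astype(np.uint8))
    for i in range(1,n):
        if st[i,4]>=amin: print(name,st[i],c[i].round(1),plane(s,*c[i],z).round(4))
E
python3 - <<'E'
from m import *
s=load('w1'); hsv=cv2.cvtColor(s['img'],cv2.COLOR_RGB2HSV);H,S,V=[hsv[...,i].astype(int) for i in range(3)]
v,u=np.mgrid[0:384,0:512]
blobs(s,'blue',(H>95)&(H<130)&(S>110)&(V>60)&(u>340)&(u<410)&(v<140),.04)
r=(u>230)&(u<290)&(v>180)&(v<250)
blobs(s,'orange',r&(H>5)&(H<14)&(S>200)&(V>190),.131)
blobs(s,'black',r&(V<60),.055)
print([ (v_,H[v_,263],S[v_,263],V[v_,263]) for v_ in range(200,252,4)])
c=s['img'][180:310,225:355,::-1]; a=cv2.resize(c,None,fx=4.4,fy=4.4,interpolation=cv2.INTER_NEAREST)
cv2.imwrite('pics/w1p.png',a)
c=s['img'][65:150,330:420,::-1]; cv2.imwrite('pics/w1b.png',cv2.resize(c,None,fx=6,fy=6,interpolation=cv2.INTER_NEAREST))
E
```

```text
blue [356 101  24  24 313] [366.  112.6] [ 0.595  -0.0628  0.04  ]
black [239 185  33  12  75] [254.5 189.9] [ 0.4351 -0.1459  0.055 ]
black [250 206  23  20 241] [260.  213.8] [ 0.4384 -0.1822  0.055 ]
[(200, np.int64(17), np.int64(114), np.int64(222)), (204, np.int64(16), np.int64(117), np.int64(218)), (208, np.int64(10), np.int64(17), np.int64(44)), (212, np.int64(150), np.int64(12), np.int64(43)), (216, np.int64(11), np.int64(196), np.int64(130)), (220, np.int64(12), np.int64(207), np.int64(127)), (224, np.int64(12), np.int64(205), np.int64(128)), (228, np.int64(11), np.int64(202), np.int64(126)), (232, np.int64(12), np.int64(208), np.int64(125)), (236, np.int64(12), np.int64(202), np.int64(158)), (240, np.int64(13), np.int64(193), np.int64(243)), (244, np.int64(13), np.int64(196), np.int64(242)), (248, np.int64(3), np.int64(183), np.int64(159))]
```

View pics/w1p.png

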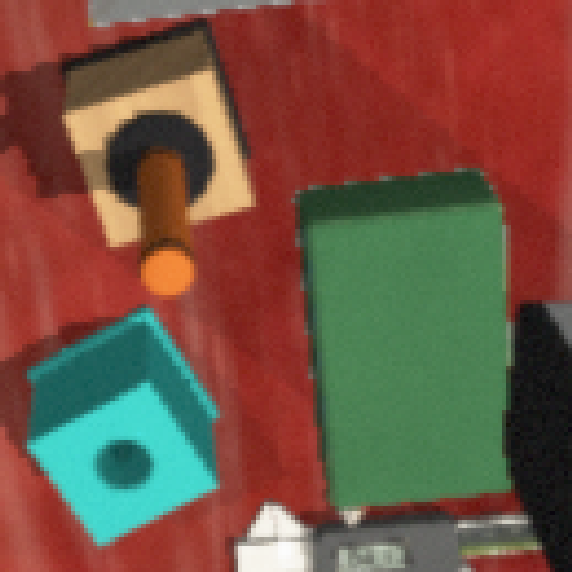

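View pics/w1b.png

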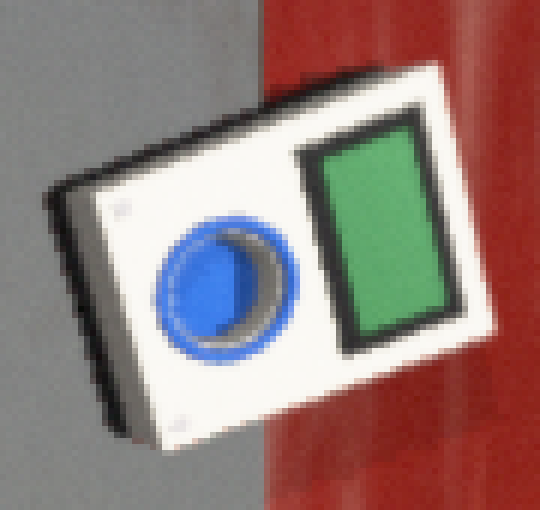

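```bash
python3 - <<'E'
from m import *
s=load('w1')
print('top',plane(s,262.5,241.6,.131)); print('collar',plane(s,260.9,216.1,.055)); print('ring',plane(s,367.5,112.6,.040))
# stand top corners from crop
cs=[plane(s,225+a/4.4-.5,180+b/4.4-.5,.05) for a,b in[(62,112),(213,68),(256,206),(107,247)]]
print(np.round(cs,4),np.mean(cs,0))
cs=[plane(s,330+a/6-.5,65+b/6-.5,.04) for a,b in[(93,190),(437,64),(497,330),(165,450)]]
print(np.round(cs,4),np.mean(cs,0))
c=np.mean(cs,0);ax=((cs[1]-cs[0])+(cs[2]-cs[3]));ax/=np.linalg.norm(ax);print('btn from case',c-.016*ax, [np.linalg.norm(cs[i]-cs[i-1]) for i in range(4)])
for u,v in[(262,242),(250,222),(366,140),(290,290),(290,130)]:print(u,v,pt(s,u,v).round(4))
E
```

```text
top [ 0.43898873 -0.18716135  0.131     ]
collar [ 0.43921058 -0.1858772   0.055     ]
ring [ 0.59700147 -0.06305398  0.04      ]
[[ 0.4096 -0.1669  0.05  ]
 [ 0.4597 -0.1582  0.05  ]
 [ 0.4687 -0.2079  0.05  ]
 [ 0.4177 -0.2165  0.05  ]] [ 0.43893574 -0.18738049  0.05      ]
[[ 0.5681 -0.0384  0.04  ]
 [ 0.642  -0.0219  0.04  ]
 [ 0.6565 -0.0796  0.04  ]
 [ 0.5823 -0.097   0.04  ]] [ 0.61223372 -0.05923338  0.04      ]
btn from case [ 0.59663566 -0.06279716  0.04      ] [np.float64(0.06033878438756506), np.float64(0.07577487554726318), np.float64(0.05955448697474216), np.float64(0.07622299811348922)]
262 242 [ 0.4383 -0.1881  0.13  ]
250 222 [ 0.4225 -0.1937  0.0532]
366 140 [ 0.6083 -0.1066  0.001 ]
290 290 [ 0.4721 -0.3553 -0.0007]
290 130 [ 0.4925 -0.0724  0.0424]
```

```bash
python3 -m crank '[1,0,-45,0,0, 1,1,-89,-30,0, 1,1,-89,-60,0, 1,1,-89,-90,0, 1,1,-89,-90,0]' && python3 - <<'E'
from h import *
s=snap('wrist','w2'); print(s['origin'],manip.sense()['tcp_pos'])
E
```

```text
t: 2.7
tcp_pos: [0.4381, -0.183, 0.2444]
tool_rot: [-0.529, -0.471, 0.529, -0.467]
force: [-0.0, 0.0, 0.1]
finger_gap: 1.003
[ 0.44798758 -0.10482611  0.36145259] [ 0.43912963 -0.18385223  0.24587789]
```

View pics/w2.png

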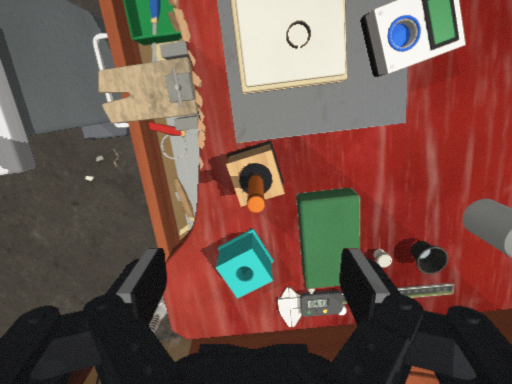

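```bash
python3 - <<'E'
from m import *
s=load('w2'); hsv=cv2.cvtColor(s['img'],cv2.COLOR_RGB2HSV);H,S,V=[hsv[...,i].astype(int) for i in range(3)]
v,u=np.mgrid[0:384,0:512]
r=(u>220)&(u<290)&(v>140)&(v<220)
blobs(s,'orange',r&(H>7)&(H<18)&(S>150)&(V>190),.131)
b=(H>95)&(H<130)&(S>110)&(V>60)&(u>370)&(u<440)&(v<80)
blobs(s,'blue',b,.04)
h=cv2.convexHull(np.argwhere(b)[:,::-1].astype(np.int32)); e=cv2.fitEllipse(h); print(e,plane(s,*e[0],.04))
m=(r&(V<60)).astype(np.uint8)
blobs(s,'black',m,.055)
for u_,v_ in[(256,204),(244,190)]:print(pt(s,u_,v_).round(4))
print(manip.sense()['tcp_pos'])
E
```

```text
orange [248 197  17  16 217] [255.8 204.4] [ 0.4391 -0.1877  0.131 ]
blue [388  15  33  36 615] [401.3  33.6] [ 0.5944 -0.0639  0.04  ]
((403.844482421875, 32.70231246948242), (30.83885383605957, 36.89630889892578), 28.620878219604492) [ 0.59680092 -0.06337309  0.04      ]
black [227 141  46  17 129] [249.6 148.3] [ 0.437  -0.1539  0.055 ]
black [240 164  32  28 470] [254.7 175.4] [ 0.4388 -0.1828  0.055 ]
[ 0.4393 -0.1875  0.1308]
[ 0.4256 -0.1977  0.054 ]
[ 0.43912963 -0.18385223  0.24587789]
```

```bash
python3 -m crank '[1,0,-2,-40,0, 1,0,-2,-80,0, 1,0,-2,-120,0, 1,0,-2,-139,0, 1,0,-2,-139,0, 0,0,-2,-139,0, 0,0,-2,-139,0, 0,0,-2,-139,0, 0,0,-2,-139,0, 0,0,-2,-139,0]' 50 && python3 -m crank '[0,0,0,0,0, 0,0,0,0,0]'
```

```text
t: 4.0
tcp_pos: [0.4396, -0.1878, 0.1078]
tool_rot: [0.53, 0.468, -0.53, 0.469]
force: [-0.4, 0.9, 6.1]
finger_gap: 0.159
t: 4.25
tcp_pos: [0.4395, -0.1878, 0.1078]
tool_rot: [0.53, 0.468, -0.53, 0.469]
force: [-0.2, 0.9, 6.0]
finger_gap: 0.163
```

```bash
python3 - <<'E'
from h import *
s=snap('wrist','w3'); snap('scene','s3'); print(manip.sense())
E
```

```text
{'t': 4.35, 'q': array([-6.38177102e-01,  5.88302054e-01,  1.92377749e+00,  3.04988069e-05,
        6.28618608e-01, -5.16059315e-01]), 'qd': array([ 7.67348797e-04, -1.68979868e-04,  1.16653782e-03,  3.34130084e-06,
        6.78261727e-04,  1.82646692e-03]), 'tau': array([-1.22581059e-01, -3.42116225e+01, -7.39569023e+00, -1.98598317e-02,
       -1.78849516e-01,  3.90313406e-03]), 'tcp_pos': array([ 0.43955988, -0.18782163,  0.10785478]), 'tool_rot': array([ 0.52965605,  0.46824308, -0.52951285,  0.46885929]), 'force': array([0.23141724, 1.02377796, 6.06452013]), 'ft_torque': array([ 0.11003425,  0.01458682, -0.02163514]), 'finger_gap': 0.16183131437120407}
```

View pics/w3.png

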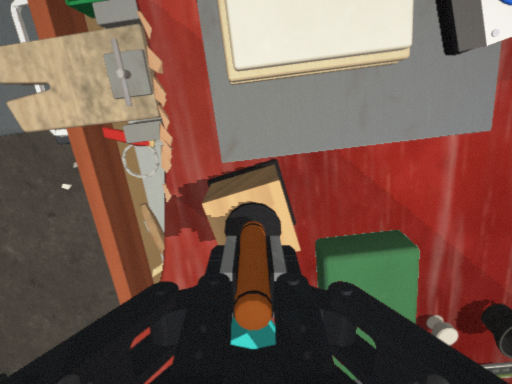

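```bash
python3 -m crank '[0,0,0,15,0, 0,0,0,40,0, 0,0,0,70,0, 0,0,0,95,0, 0,0,0,95,0, 0,0,0,95,0]' && python3 - <<'E'
from h import *
s=snap('wrist','w4'); snap('scene','s4'); print(manip.sense()['tcp_pos'],manip.sense()['force'])
c=load('s4')['img'][140:280,170:320,::-1]; cv2.imwrite('pics/s4c.png',cv2.resize(c,None,fx=4,fy=4,interpolation=cv2.INTER_CUBIC))
E
```

```text
t: 5.1
tcp_pos: [0.4388, -0.1872, 0.2016]
tool_rot: [-0.529, -0.469, 0.53, -0.468]
force: [-0.9, -0.2, -1.1]
finger_gap: 0.163
[ 0.4386451  -0.18714566  0.20114215] [ 0.91025082  1.18933142 -0.78132785]
```

View pics/w4.png

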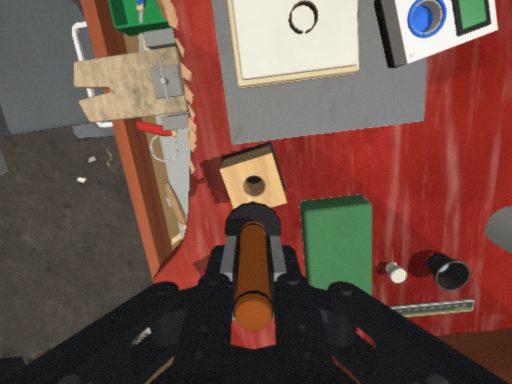

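View pics/s4c.png

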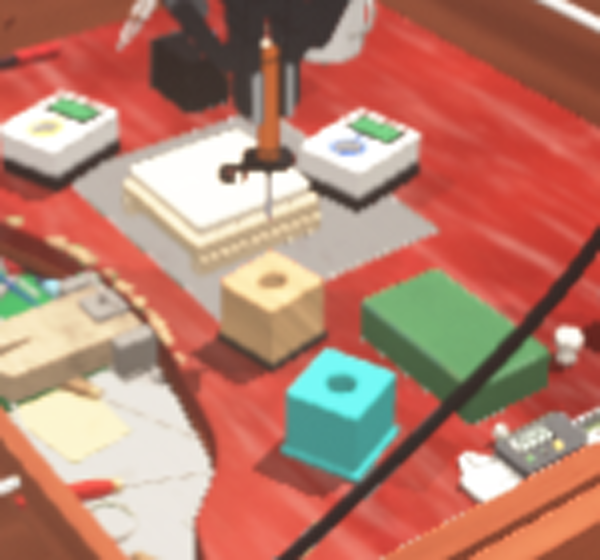

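```bash
python3 - <<'E'
from m import *
s=load('w4'); hsv=cv2.cvtColor(s['img'],cv2.COLOR_RGB2HSV);H,S,V=[hsv[...,i].astype(int) for i in range(3)]
v,u=np.mgrid[0:384,0:512]
r=(u>230)&(u<280)&(v>290)&(v<335)
blobs(s,'top',r&(H>5)&(H<18)&(S>150)&(V>140),.2245)
print('collar?',plane(s,253,217,.148))
r=(u>235)&(u<275)&(v>165)&(v<201)
blobs(s,'hole',r&(V<115)&(v>170),.05)
b=(H>95)&(H<130)&(S>110)&(V>60)&(u>390)&(u<460)&(v<60)
print(np.argwhere(b).min(0))
h=cv2.convexHull(np.argwhere(b)[:,::-1].astype(np.int32)); e=cv2.fitEllipse(h); print(e,plane(s,*e[0],.04))
c=s['img'][130:340,190:330,::-1]; cv2.imwrite('pics/w4c.png',cv2.resize(c,None,fx=2.8,fy=2.8,interpolation=cv2.INTER_NEAREST))
E
```

```text
top [236 301  36  30 830] [252.9 315.3] [ 0.4388 -0.1868  0.2245]
collar? [ 0.43975082 -0.17850816  0.148     ]
hole [246 176  18  19 258] [254.8 184.5] [ 0.4404 -0.1866  0.05  ]
[  0 408]
((426.6432189941406, 15.770870208740234), (35.97659683227539, 44.20036697387695), 29.529436111450195) [ 0.59682721 -0.06353647  0.04      ]
```

View pics/w4c.png

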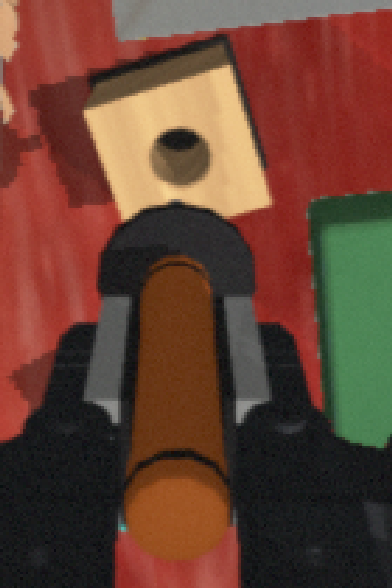

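```bash
python3 - <<'E'
from m import *
s=load('w4'); print(plane(s,252.3,202.2,.148),plane(s,225.3,222,.148),plane(s,280.5,222,.148))
E
```

```text
[ 0.44048789 -0.16895342  0.148     ] [ 0.42249185 -0.17975267  0.148     ] [ 0.45608491 -0.18381254  0.148     ]
```

```bash
python3 -m crank '[0,40,31,0,0, 0,80,62,0,0, 0,120,93,0,0, 0,158,124,0,0, 0,158,124,0,0, 0,158,124,0,0, 0,158,124,-25,0, 0,158,124,-45,0, 0,158,124,-45,0, 0,158,124,-45,0]' && python3 - <<'E'
from h import *
s=snap('wrist','w5'); snap('scene','s5'); print(manip.sense()['tcp_pos'],manip.sense()['force'])
c=load('s5')['img'][110:240,180:320,::-1]; cv2.imwrite('pics/s5c.png',cv2.resize(c,None,fx=4,fy=4,interpolation=cv2.INTER_CUBIC))
E
```

```text
t: 6.45
tcp_pos: [0.5971, -0.0644, 0.1578]
tool_rot: [-0.53, -0.468, 0.53, -0.468]
force: [-0.2, -0.1, -0.6]
finger_gap: 0.162
[ 0.59771579 -0.06422907  0.15833803] [0.20707849 0.37772082 0.53965818]
```

View pics/w5.png

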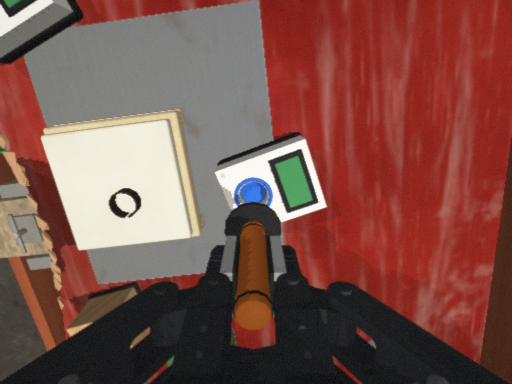

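View pics/s5c.png

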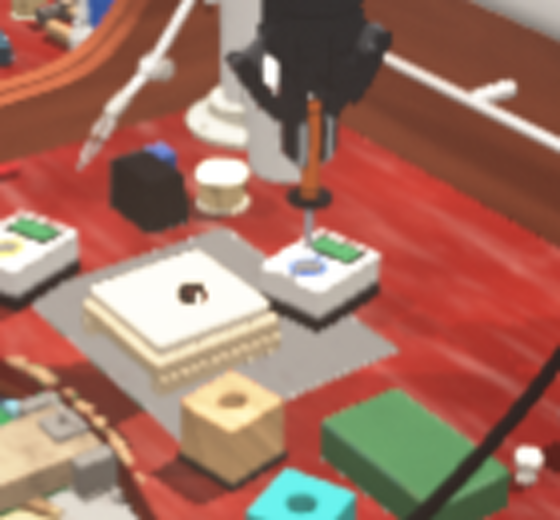

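```bash
python3 -m crank '[0,0,1,-14,0, 0,0,1,-22,0, 0,0,1,-25,0, 0,0,1,-28,0, 0,0,1,-28,0]'
```

```text
t: 7.18
tcp_pos: [0.5969, -0.0624, 0.1293]
tool_rot: [-0.529, -0.469, 0.53, -0.468]
force: [-1.9, 0.3, 2.3]
finger_gap: 0.162
```

```bash
python3 -m crank '[0,0,0,-2,0, 0,0,0,-4,0, 0,0,0,-4,0]'
```

```text
t: 7.55
tcp_pos: [0.5973, -0.0625, 0.1261]
tool_rot: [-0.53, -0.469, 0.53, -0.469]
force: [-2.7, 1.2, 8.0]
finger_gap: 0.157
```

```bash
python3 -m crank '[0,0,0,-1,0, 0,0,0,-1,0, 0,0,0,-1,0]' && python3 -m crank '[0,0,0,12,0, 0,0,0,40,0, 0,0,0,78,0, 0,0,0,78,0]' && python3 - <<'E'
from h import *
s=snap('wrist','w6'); snap('scene','s6'); print(manip.sense()['tcp_pos'],manip.sense()['force'])
c=load('s6')['img'][90:240,180:330,::-1]; cv2.imwrite('pics/s6c.png',cv2.resize(c,None,fx=4,fy=4,interpolation=cv2.INTER_CUBIC))
E
```

```text
t: 7.92
tcp_pos: [0.5973, -0.0626, 0.1259]
tool_rot: [0.53, 0.468, -0.529, 0.469]
force: [-3.6, 1.0, 11.0]
finger_gap: 0.16
t: 8.43
tcp_pos: [0.6003, -0.0635, 0.2057]
tool_rot: [0.531, 0.466, -0.528, 0.471]
force: [-0.2, 0.2, -0.1]
finger_gap: 0.163
[ 0.59768169 -0.06274375  0.20243302] [-1.05143805 -0.49960701 -0.94998046]
```

View pics/w6.png

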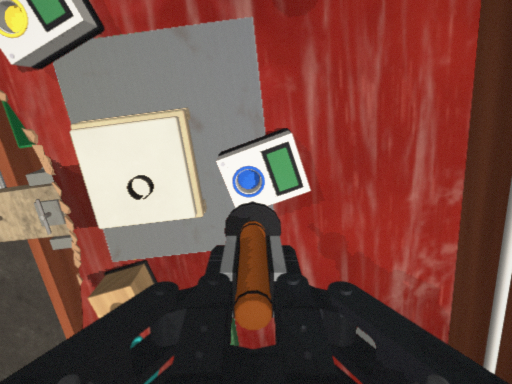

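View pics/s6c.png

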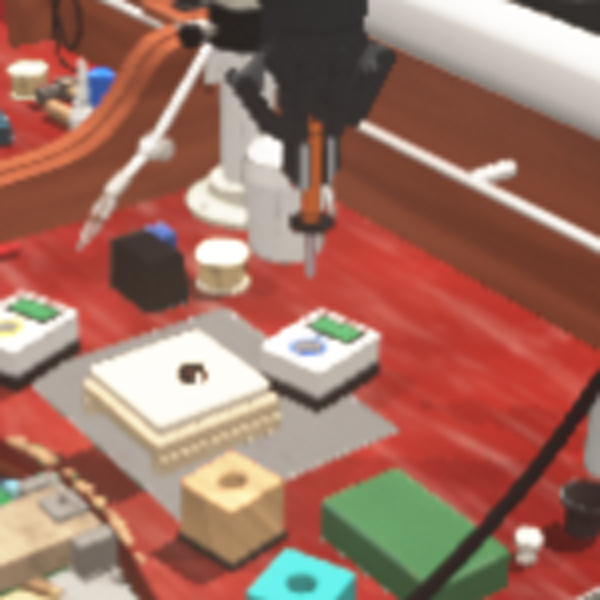

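```bash
python3 -m crank '[0,-40,-32,0,0, 0,-80,-64,0,0, 0,-120,-96,0,0, 0,-158,-125,0,0, 0,-158,-125,0,0, 0,-158,-125,-20,0, 0,-158,-125,-35,0, 0,-158,-125,-35,0, 0,-158,-125,-35,0]' && python3 - <<'E'
from m import *
s=snap('wrist','w7'); snap('scene','s7'); print(manip.sense()['tcp_pos'],manip.sense()['force'])
c=load('s7')['img'][140:260,180:300,::-1]; cv2.imwrite('pics/s7c.png',cv2.resize(c,None,fx=5,fy=5,interpolation=cv2.INTER_CUBIC))
hsv=cv2.cvtColor(s['img'],cv2.COLOR_RGB2HSV);H,S,V=[hsv[...,i].astype(int) for i in range(3)]
v,u=np.mgrid[0:384,0:512]
r=(u>230)&(u<280)&(v>290)&(v<340)
blobs(s,'top',r&(H>5)&(H<18)&(S>150)&(V>140),manip.sense()['tcp_pos'][2]+.0232)
E
```

```text
t: 9.65
tcp_pos: [0.4399, -0.1873, 0.1672]
tool_rot: [0.529, 0.469, -0.529, 0.469]
force: [-0.4, 0.6, 0.5]
finger_gap: 0.161
[ 0.43995271 -0.18758451  0.16765666] [-0.1828706   0.08909438 -0.33215342]
top [236 301  35  28 771] [253.  314.5] [ 0.44   -0.1859  0.1909]
```

View pics/w7.png

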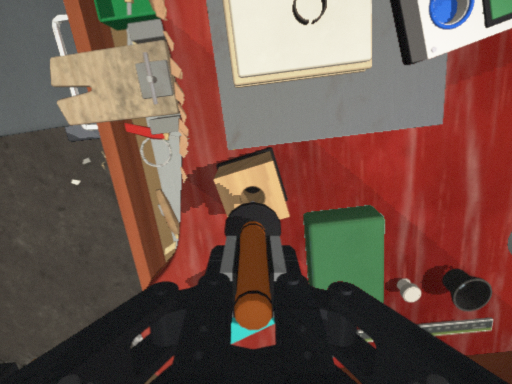

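View pics/s7c.png

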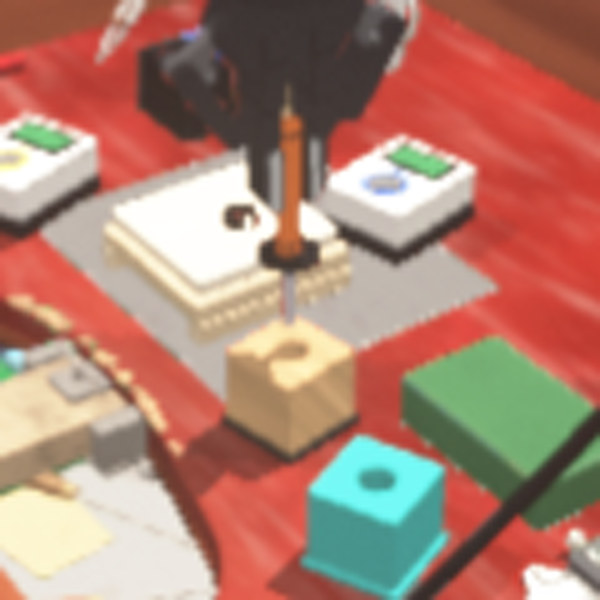

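```bash
python3 -m crank '[0,0,0,-15,0, 0,0,0,-30,0, 0,0,0,-45,0, 0,0,0,-54,0, 0,0,0,-54,0]' && python3 -m crank '[0,0,0,-3,0, 0,0,0,-5,0, 0,0,0,-6,0, 0,0,0,-6,0]'
```

```text
t: 10.38
tcp_pos: [0.4393, -0.1875, 0.1131]
tool_rot: [-0.529, -0.469, 0.53, -0.468]
force: [-0.0, -0.1, 0.8]
finger_gap: 0.164
t: 10.88
tcp_pos: [0.4395, -0.1877, 0.1079]
tool_rot: [0.53, 0.468, -0.53, 0.469]
force: [-0.5, 0.3, 4.1]
finger_gap: 0.163
```

```bash
python3 -m crank '[0.5,0,0,0,0, 0.5,0,0,0,0, 0.7,0,0,0,0, 0.7,0,0,0,0]' && python3 -m crank '[0.7,0,0,30,0, 0.7,0,0,70,0, 0.7,0,0,110,0, 0.7,0,0,150,0, 0.7,0,30,170,0, 0.7,0,60,170,0, 0.7,0,60,170,0, 0.7,0,60,170,0]' && python3 - <<'E'
from m import *
s=snap('wrist','w8'); snap('scene','s8'); print(manip.sense()['tcp_pos'],manip.sense()['force'])
c=load('s8')['img'][140:260,180:300,::-1]; cv2.imwrite('pics/s8c.png',cv2.resize(c,None,fx=5,fy=5,interpolation=cv2.INTER_CUBIC))
E
```

```text
t: 11.38
tcp_pos: [0.4393, -0.1876, 0.1072]
tool_rot: [-0.53, -0.469, 0.53, -0.469]
force: [-0.3, 0.7, -0.4]
finger_gap: 0.7
t: 12.38
tcp_pos: [0.4395, -0.128, 0.2772]
tool_rot: [-0.529, -0.469, 0.53, -0.469]
force: [0.1, -0.3, -0.2]
finger_gap: 0.699
[ 0.43951481 -0.12841435  0.2770505 ] [ 0.01950911 -0.44814591 -0.47538165]
```

View pics/w8.png

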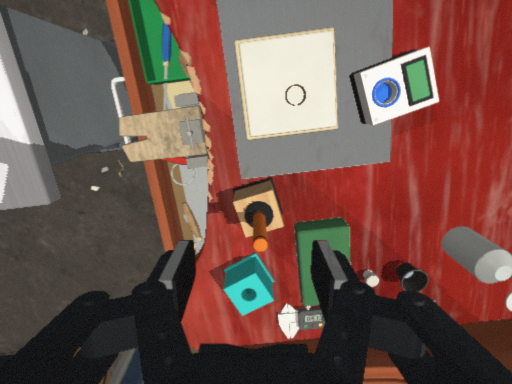

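View pics/s8c.png

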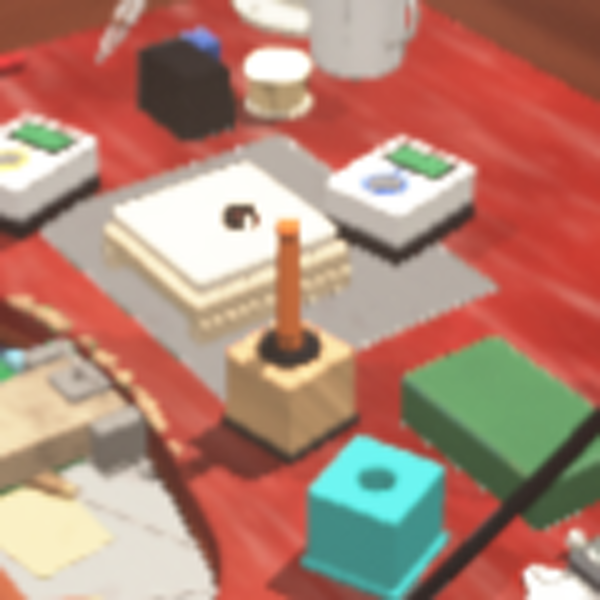

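Pin is upright with its collar on the block (pin top at 260,243 in the wrist view). One numeric check, then hand in.

```bash
python3 - <<'E'
from m import *
s=load('w8'); hsv=cv2.cvtColor(s['img'],cv2.COLOR_RGB2HSV);H,S,V=[hsv[...,i].astype(int) for i in range(3)]
v,u=np.mgrid[0:384,0:512]
r=(u>235)&(u<285)&(v>225)&(v<260)
blobs(s,'top',r&(H>7)&(H<18)&(S>150)&(V>190),.131)
print(pt(s,260,243).round(4), pt(s,252,215).round(4), 'cap',pt(s,383,93).round(4))
print(workorder.sign_off())
E
```

```text
top [253 239  15  13 148] [260.2 244.9] [ 0.4393 -0.1873  0.131 ]
[ 0.4394 -0.1858  0.1299] [ 0.4313 -0.186   0.0549] cap [ 0.5982 -0.0645  0.0286]
the job is handed in; nothing more can be done
None
```

I took the push pin from the wooden stand, pressed the blue button to its stop for about half a second, and put the pin back in its stand. I then opened the gripper, backed it clear and handed the job in at about 12.5 s.

- **Press:** at the bottom the force read 8 N and rose to 11 N while the tool hardly moved (0.2 mm), so the button was against its stop. There was no direct reading of the button being fully down. The tip stayed within about 1 to 2 mm of the button's centre.
- **Pin back home:** its top measured 0.130 m above the worktop, against 0.131 m expected. Its collar's top measured 0.055 m, as expected for resting on the block. It stands upright at (0.439, -0.187), within about 1 mm of where it started.
- **Buttons afterwards:** the blue cap read about 0.029 m, against 0.030 m when up, which is within the 2 mm calibration. The gripper never came near the yellow button, and the fingers touched neither button.

No check failed. The only disagreement was that the blue counter's top measured about 76 x 60 mm, against the 80 x 64 mm given. This did not change the button's centre, which came out the same from the case corners and from the blue ring, to within 1 mm.

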